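# Find the heavy side of a flywheel

## Robot

A 6-joint arm with a two-finger parallel gripper is mounted at the origin on the work surface. World frame = base frame: x ahead of the robot, y to its left, z up, the work surface at z = 0. Lengths are in mm, angles in degrees, forces in N, time in s.
With the tool pointing down it reaches from about 250 to 775 mm from the base axis. Payload 4 kg.
Tool frame: the origin (TCP) lies midway between the tips of the shut fingers; the grasp point (between the pads) lies 19 mm behind it; z points along the fingers, y is the direction in which the jaws open and shut (so a half turn about z gives the same grasp; the last joint's range is limited). The gripper opens to 85 mm and grips with 20 to 120 N. Pads are 22 mm wide; open, the fingers measure 114 mm over their backs; the gripper's body (76 mm by 85 mm) begins 54 mm behind the grasp point. The pads swing forward as they close: fully open they stand 13 mm farther back than shut.
Start: joints at [-69.563, 4.996, 78.535, -0, 96.463, -5.907], TCP at [244.073, -492.896, 231.341] pointing down, gripper open.
Joint ranges: [-177.83, 177.83], [-43.37, 116.18], [15.69, 146.23], [-61.86, 241.86], [9.47, 152.12], [-147.06, 147.06]. Speed limits (degrees/s): [159.86, 159.86, 180, 180, 180, 180].

## Interface

Orientations are given as a 3x3 rotation matrix whose columns are the frame's x, y, z axes.
In Python, from bench import monitor, viewer, hand_in gives the robot as it stands. The module is installed in compiled form; this text tells all that it offers.
- The arm moves only by the shell command python3 -m pendant 'ROWS' [FORCE]. ROWS is JSON, a list of rows, each a list of 3 entries, a list of its own where there are three numbers: the opening, from 0 (shut) to 1 (fully open), then the shift along the world's x, y, z in m, then the turn, a rotation vector about the world's x, y, z in degrees. A call has 1 to 12 rows; each row shifts and turns the commanded pose from where the row before left it; what a row does not reach is not made up. A row lasts 1/8 s, in which the tool goes at most 62.5 mm and 10.7 degrees, less where a joint would pass 70% of its speed; a pose out of reach is approached as far as the arm can. A call with a gripper value outside its range is refused whole. The fingers move at their own pace and stop on an object; FORCE is the grip in N (left out, the last holds). Time passes only in rows, so rows that do not move let the fingers close. It gives the time, the measured TCP pose, the force and the opening at its end, in the units of the state.
- monitor.sense(): the state, without advancing time (a new reading comes with each control period).
- viewer.get_image(name): name is "side" or "top"; returns a dict with "img" (420x560x3 uint8, red, green, blue), "K" (3x3 intrinsics, pixels), "k1" (the pictures are not rectified: a ray, as slopes to the right and down, at radius r is drawn at 1 + k1 r^2 times it, then the intrinsics apply), "extrinsics" (4x4, takes a point from camera to world coordinates). Camera axes: x right, y down, z forward; pixel columns grow to the right and rows downward; lengths in mm; the calibration is good to about 2 mm. A picture is of the moment at which its call begins. There is no depth.
- hand_in(): hands the job in, once; it reports no verdict.
The state is a dict: "time": time; "joint_pos": joint angles; "qd": joint speeds; "tau": joint torques, N m; "tcp_pos": TCP position; "tool_rot": TCP orientation; "contact_force": force on the tool from outside, world axes, zero at the start; "ft_torque": the same for the moment, N m; "gripper_width": finger opening in mm.
Only numpy, scipy, OpenCV 4.12 (cv2) and the standard library are available. Lean on these libraries where they do the work, as an engineer would, in place of code of your own. Each camera call takes 0.05 s, during which the arm holds its last target. There are 200 camera calls.

## Task

This flywheel on the balancing stand has a heavy side that cannot be seen. Take its crank handle and turn the wheel right round, one whole turn or more in one direction, to feel where it is heavy; then bring the heavy side straight down and finish still gripping the handle, keeping the wheel still there so that I can mark the light side on top. Leave the other things on the bench alone.

Things in the scene. Friction and masses are not known exactly. Their poses are not given: they have to be found in the camera images.
- stand: Stand, fixed to the table: dark base plate 150 x 100 x 12 mm and an upright aluminium bearing post, carrying a steel flywheel (120 mm wide, 26 mm thick) on a level axle 140 mm up. Origin on the table, straight under the wheel's near face (the face with the crank). y runs along the axle from wheel to post (post's near face at +41 mm), z up. The crank sticks out to -y, where all is free.
- axle (a point): Point on the axle line, 140 mm above the table, level with the middle of the crank handle's grip: 60 mm out from the wheel's near face. Fixed. y runs along the axle towards the wheel, z is up, x is level and across the axle. The handle goes round this point in the x-z plane on a circle of 45 mm radius.
- hub (a point): End of the wheel's 30 mm wide hub, on the axle line, 10 mm out from the wheel's near face (so 50 mm from the axle point). It turns with the wheel; its z axis points the way from the axle to the handle. Six bolt heads, a rim groove and rings on the wheel are all symmetric and tell nothing of the heavy side.
- handle (a point): Middle of the crank handle's grip, 45 mm from the axle line, on the wheel: its y axis runs along the axle towards the wheel, its z axis points from the axle to the handle. It goes round with the wheel, from 95 to 185 mm above the table.
- grip: The black grip of the crank handle: a sleeve 18 mm in diameter and 50 mm long, origin at its middle, y along its length. It spins freely on a 10 mm steel pin, so it can stay gripped by fingers that keep their orientation while the wheel turns. The sleeve covers 35 to 85 mm out from the wheel's near face; 5 mm of pin stick out beyond.
- wheel (a joint): Angle of the wheel in rad, counted through whole turns: 0 with the handle straight above the axle, growing as the handle goes from the top towards the axle point's +x. Starts between -1.2 and 1.2. Stiff bearing: dry friction of about 0.22 N m keeps the wheel wherever it is left. A hidden slug, anywhere round the wheel, pulls with up to 0.16 to 0.20 N m; all else is balanced.
- mug_rim (a point): Centre of the mouth of a white mug, 76 mm wide and 95 mm high: a bystander.
- drill: Cordless drill standing on its battery, about 205 mm high, origin under the battery: a bystander.
- mallet: Wooden mallet lying flat, handle 200 mm long, origin under the neck: a bystander.
- driver: Screwdriver lying flat: a bystander.
- knife: Red folding knife, closed, 105 x 26 x 18 mm: a bystander.
- charger: White flat power pack 100 x 62 x 22 mm: a bystander.
- can: Spray can 54 mm wide, 160 mm high, origin under its centre: a bystander.
- spanner: Steel spanner lying flat: a bystander.

How it is judged:
By the outcome, as a careful person would: the job done as asked, in the order asked, and still so for the second after the job is handed in, while the arm keeps its last pose, push and grip.
It also fails if it takes over 72 s, if anything falls off the work surface, if the arm or the gripper's body presses on something with over 40 N, if the wrist force passes 120 N, or if a joint passes its speed limit or range.

## Working session

There is one attempt and no reset: what is moved stays moved. The work goes in short steps, Python scripts to look and compute and a shell command to move; the robot and the scene stay as the last step left them, time stands still between calls to the robot, and variables do not carry over. Pictures are saved under pics/ and viewed, on a budget of 10 in all, crops included, one or two more only if the job needs it, and the job is handed in when it is done.

```bash
mkdir -p pics
cat > h.py <<'E'
import numpy as np, cv2
from bench import monitor, viewer, hand_in
def shot(name, fn):
    d=viewer.get_image(name); cv2.imwrite('pics/'+fn+'.png', d['img'][:,:,::-1]); np.save('pics/'+fn+'.npy',d,allow_pickle=True); return d
def ray(d,u,v):
    K=np.array(d['K']); k=d['k1']; p=np.array([(u-K[0,2])/K[0,0],(v-K[1,2])/K[1,1]])
    s=p.copy()
    for _ in range(20): s=p/(1+k*(s@s))
    T=np.array(d['extrinsics']); w=T[:3,:3]@np.array([s[0],s[1],1]); return T[:3,3],w/np.linalg.norm(w)
def onz(d,u,v,z):
    o,w=ray(d,u,v); return o+w*(z-o[2])/w[2]
def two(r1,r2):
    (a,u),(b,v)=r1,r2
    st=np.linalg.lstsq(np.stack([u,-v],1),b-a,rcond=None)[0]
    p,q=a+u*st[0],b+v*st[1]; return (p+q)/2,np.linalg.norm(p-q)
def proj(d,P):
    T=np.array(d['extrinsics']);c=T[:3,:3].T@(np.array(P)-T[:3,3]);s=c[:2]/c[2];s=s*(1+d['k1']*(s@s));K=np.array(d['K']);return np.array([K[0,0]*s[0]+K[0,2],K[1,1]*s[1]+K[1,2]])
E
python3 - <<'E'
from h import *
for n in('top','side'):
    d=shot(n,n+'0'); print(n,d['K'],d['k1'],np.round(d['extrinsics'],3))
print(monitor.sense())
E
```

```text
top [[532.87747359   0.         270.17063877]
 [  0.         532.87747359 203.5496149 ]
 [  0.           0.           1.        ]] -0.10924493423180134 [[-1.100000e-02 -9.950000e-01  1.020000e-01  4.127010e+02]
 [-1.000000e+00  1.000000e-02 -1.100000e-02 -1.923000e+01]
 [ 9.000000e-03 -1.020000e-01 -9.950000e-01  1.363849e+03]
 [ 0.000000e+00  0.000000e+00  0.000000e+00  1.000000e+00]]
side [[491.24960138   0.         280.83422592]
 [  0.         491.24960138 205.8395429 ]
 [  0.           0.           1.        ]] -0.03969616930473617 [[ 9.570000e-01 -2.070000e-01  2.060000e-01  2.391960e+02]
 [-2.910000e-01 -6.450000e-01  7.060000e-01 -9.655630e+02]
 [-1.300000e-02 -7.350000e-01 -6.770000e-01  1.033314e+03]
 [ 0.000000e+00  0.000000e+00  0.000000e+00  1.000000e+00]]
{'time': 0.1, 'joint_pos': array([-6.95618040e+01,  5.03882431e+00,  7.86181103e+01, -1.02251268e-04,
        9.64629421e+01, -5.90602397e+00]), 'qd': array([-0.04070469, -0.07431541, -0.28921477,  0.05105617,  0.02951598,
       -0.09518984]), 'tau': array([ 1.92609717e-03, -3.53013146e+01, -3.14219248e+01, -1.72697560e-04,
        7.94990163e-03, -1.37005611e-05]), 'tcp_pos': array([ 243.91519866, -492.44771336,  230.20056734]), 'tool_rot': array([[ 8.96144375e-01,  4.43762012e-01, -7.32265406e-04],
       [ 4.43762565e-01, -8.96142257e-01,  1.95991365e-03],
       [ 2.13521251e-04, -2.08131757e-03, -9.99997811e-01]]), 'contact_force': array([-0.22502682, -0.32316332,  0.46751122]), 'ft_torque': array([ 0.0008688 , -0.01862779, -0.04693022]), 'gripper_width': 85.3220123350981}
```

View pics/top0.png

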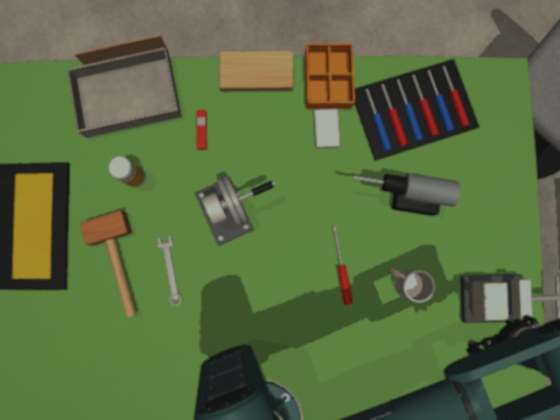

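View pics/side0.png

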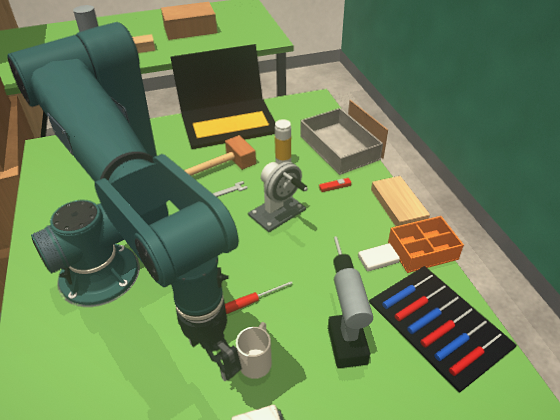

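The top view shows the stand at about (225,210) and the crank's black grip at about (262,188). In the side view the wheel is at about (283,183) and the grip at about (297,184). I'll zoom in on both.

Run:
```python
from h import *
a=cv2.imread('pics/top0.png')[160:260,180:290]; b=cv2.imread('pics/side0.png')[140:240,235:335]
f=lambda c:cv2.resize(c,(400,400) if c.shape[1]==100 else (400,364),interpolation=cv2.INTER_CUBIC)
A=f(a);A=cv2.copyMakeBorder(A,0,36,0,0,cv2.BORDER_CONSTANT);B=f(b)
cv2.imwrite('pics/crop0.png',np.hstack([A,B]))
```

```text
(no output)
```

View pics/crop0.png

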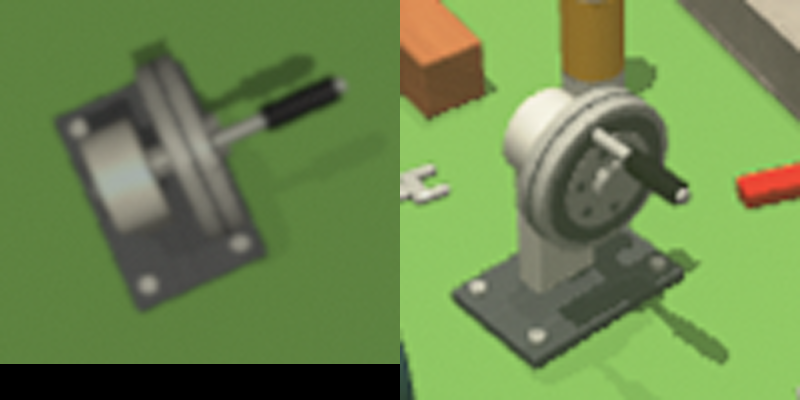

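Run:
```python
from h import *
t=np.load('pics/top0.npy',allow_pickle=True).item(); s=np.load('pics/side0.npy',allow_pickle=True).item()
T=lambda x,y:(180+x/3.636,160+y/3.636); S=lambda x,y:(235+(x-400)/4,140+y/4)
def tr(n,a,b): 
    p,e=two(ray(t,*T(*a)),ray(s,*S(*b)));print(n,p.round(1),round(e,1));return p
n=tr('grip near',(265,118),(632,160)); f=tr('grip far',(335,88),(683,193)); tr('pin tip',(342,85),(687,197))
tr('pin base on wheel',(218,138),(600,135))
d=f-n; print('grip mid',(n+f)/2,'len',np.linalg.norm(d),'yaw',np.degrees(np.arctan2(d[1],d[0])))
for n,a in dict(c1=(55,120),c2=(140,312),c3=(268,255)).items(): print(n,onz(t,*T(*a),12).round(1))
for n,a in dict(b1=(78,128),b2=(148,285),b3=(240,243)).items(): print(n,onz(t,*T(*a),15).round(1))
for n,a in dict(s1=(452,295),s2=(537,368),s3=(685,270)).items(): print(n,onz(s,*S(*a),12).round(1))
for n,a in dict(b1=(478,286),b2=(537,335),b3=(658,262)).items(): print(n,onz(s,*S(*a),15).round(1))
```

```text
grip near [558.1   6.5 185.8] 0.1
grip far [577.8 -37.  186.5] 3.2
pin tip [579.4 -41.3 186.1] 2.7
pin base on wheel [545.2  35.3 188.6] 1.3
grip mid [567.95569592 -15.27341405 186.14072938] len 47.685877742072535 yaw -65.69023748676352
c1 [579.8 158.   12. ]
c2 [444.5  98.4  12. ]
c3 [483.3   8.9  12. ]
b1 [573.6 141.4  15. ]
b2 [463.1  92.5  15. ]
b3 [491.7  28.3  15. ]
s1 [444.9  95.7  12. ]
s2 [484.9   2.2  12. ]
s3 [621.4  68.3  12. ]
b1 [465.5  96.1  15. ]
b2 [493.5  32.   15. ]
b3 [603.6  80.1  15. ]
```

The grip middle is near (568,-15,186), and the plate gives an outward axle direction of -66°. That puts the axle point near (574,-12,140) and the wheel at about -0.15 rad. I'll bring the tool over the grip pointing down, with the jaws across the axle at yaw 23.8°.

```bash
python3 -m pendant '[[1,[0,0,0.045],[0,0,0]],[1,[0,0,0.045],[0,0,0]],[1,[0.027,0.040,0],[0,0,7.3]],[1,[0.027,0.040,0],[0,0,7.3]],[1,[0.027,0.040,0],[0,0,7.3]],[1,[0.027,0.040,0],[0,0,7.3]],[1,[0.027,0.040,0],[0,0,7.3]],[1,[0.027,0.040,0],[0,0,7.3]],[1,[0.027,0.040,0],[0,0,7.3]],[1,[0.027,0.040,0],[0,0,7.3]],[1,[0.027,0.040,0],[0,0,7.3]],[1,[0.027,0.040,0],[0,0,7.3]]]' 40
python3 -m pendant '[[1,[0.027,0.040,-0.02],[0,0,7.3]],[1,[0.027,0.038,-0.02],[0,0,7.3]],[1,[0,0,0],[0,0,0]]]'
python3 - <<'E'
from h import *
s=monitor.sense(); print(s['tcp_pos'].round(1),s['tool_rot'].round(3),s['joint_pos'].round(1),s['contact_force'].round(2))
d=shot('top','top1');e=shot('side','side1')
A=cv2.resize(d['img'][110:260,180:330,::-1],(400,400),interpolation=cv2.INTER_CUBIC);B=cv2.resize(e['img'][110:260,215:365,::-1],(400,400),interpolation=cv2.INTER_CUBIC)
cv2.imwrite('pics/crop1.png',np.hstack([A,B]))
E
```

```text
time: 1.6
tcp_pos: [514.6, -91.4, 320.8]
tool_rot: [[-0.167, 0.986, -0.001], [0.986, 0.167, 0.0], [0.0, -0.001, -1.0]]
contact_force: [-0.2, -1.1, -0.5]
gripper_width: 85.7
time: 1.98
tcp_pos: [568.0, -12.2, 277.3]
tool_rot: [[-0.41, 0.912, -0.007], [0.912, 0.41, 0.002], [0.004, -0.006, -1.0]]
contact_force: [-0.5, -0.8, -0.4]
gripper_width: 85.1
[568.  -12.2 277.3] [[-0.41   0.912 -0.007]
 [ 0.912  0.41   0.002]
 [ 0.004 -0.006 -1.   ]] [ -7.    7.4  70.8   0.  102.3 -31.2] [-0.52 -0.84 -0.37]
```

View pics/crop1.png

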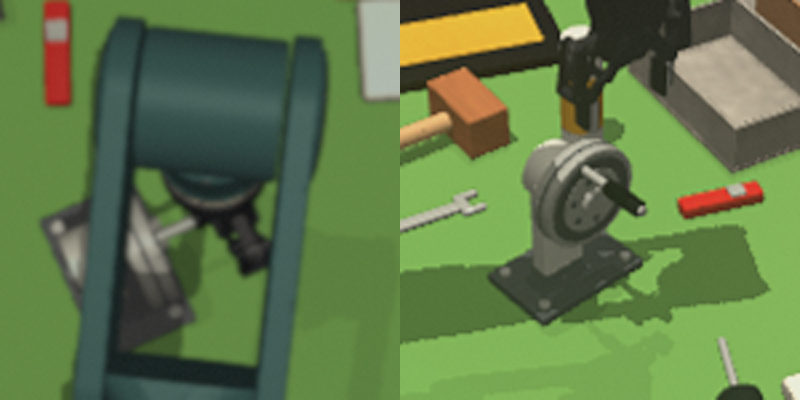

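The view shows the open fingers straight over the grip, whose far end is at about (643,208) in the right crop. The wheel hasn't moved. Next I'll go down and close.

```bash
python3 -m pendant '[[1,[0.0005,-0.004,-0.028],[0,0,0]],[1,[0,0,-0.028],[0,0,0]],[1,[0,0,-0.028],[0,0,0]],[1,[0,0,-0.026],[0,0,0]],[1,[0,0,0],[0,0,0]]]' 40
python3 -m pendant '[[0.45,[0,0,0],[0,0,0]],[0.3,[0,0,0],[0,0,0]],[0.3,[0,0,0],[0,0,0]],[0,[0,0,0],[0,0,0]],[0,[0,0,0],[0,0,0]],[0,[0,0,0],[0,0,0]]]' 40
python3 - <<'E'
from h import *
s=monitor.sense(); print(s['contact_force'].round(2),s['ft_torque'].round(3))
d=shot('top','top2');e=shot('side','side2')
A=cv2.resize(d['img'][150:250,200:300,::-1],(400,400),interpolation=cv2.INTER_CUBIC);B=cv2.resize(e['img'][110:230,235:355,::-1],(400,400),interpolation=cv2.INTER_CUBIC)
cv2.imwrite('pics/crop2.png',np.hstack([A,B]))
E
```

```text
time: 2.7
tcp_pos: [566.9, -20.2, 169.8]
tool_rot: [[-0.403, 0.915, -0.004], [0.915, 0.403, 0.0], [0.002, -0.004, -1.0]]
contact_force: [-0.1, 0.3, -0.1]
gripper_width: 85.4
time: 3.45
tcp_pos: [569.3, -18.8, 172.2]
tool_rot: [[-0.406, 0.914, 0.002], [0.914, 0.406, 0.0], [-0.001, 0.002, -1.0]]
contact_force: [1.9, 1.0, 2.9]
gripper_width: 16.5
[1.95 0.98 2.91] [ 0.109 -0.279 -0.056]
```

View pics/crop2.png

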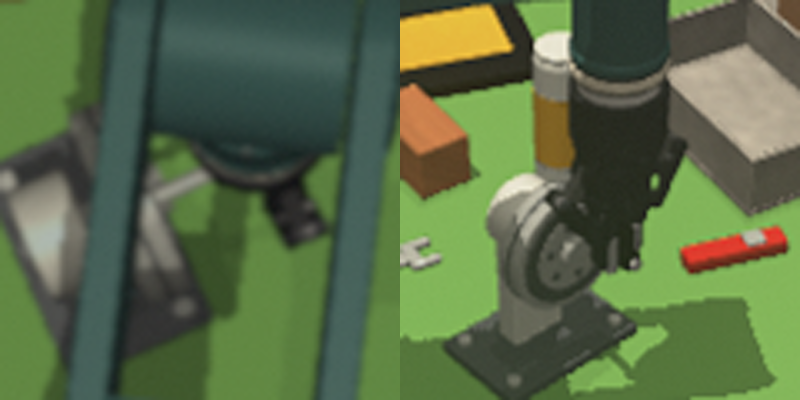

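The grip is closed on the handle at 16.5 mm opening with small forces. I'll work out the step table for 10° steps.

Run:
```python
from h import *
th=np.radians(np.arange(-10,351,10)); 
P=np.stack([45*np.sin(th)*.915,45*np.sin(th)*.404,45*np.cos(th)],1).round(1)
for t,d in zip(np.degrees(th),np.diff(P,axis=0)): print(round(t),(d/1000).round(4).tolist())
```

```text
-10 [0.0071, 0.0032, 0.0007]
0 [0.0071, 0.0032, -0.0007]
10 [0.007, 0.003, -0.002]
20 [0.0065, 0.0029, -0.0033]
30 [0.0059, 0.0026, -0.0045]
40 [0.005, 0.0022, -0.0056]
50 [0.0042, 0.0018, -0.0064]
60 [0.003, 0.0014, -0.0071]
70 [0.0018, 0.0008, -0.0076]
80 [0.0007, 0.0003, -0.0078]
90 [-0.0007, -0.0003, -0.0078]
100 [-0.0018, -0.0008, -0.0076]
110 [-0.003, -0.0014, -0.0071]
120 [-0.0042, -0.0018, -0.0064]
130 [-0.005, -0.0022, -0.0056]
140 [-0.0059, -0.0026, -0.0045]
150 [-0.0065, -0.0029, -0.0033]
160 [-0.007, -0.003, -0.002]
170 [-0.0071, -0.0032, -0.0007]
180 [-0.0071, -0.0032, 0.0007]
190 [-0.007, -0.003, 0.002]
200 [-0.0065, -0.0029, 0.0033]
210 [-0.0059, -0.0026, 0.0045]
220 [-0.005, -0.0022, 0.0056]
230 [-0.0042, -0.0018, 0.0064]
240 [-0.003, -0.0014, 0.0071]
250 [-0.0018, -0.0008, 0.0076]
260 [-0.0007, -0.0003, 0.0078]
270 [0.0007, 0.0003, 0.0078]
280 [0.0018, 0.0008, 0.0076]
290 [0.003, 0.0014, 0.0071]
300 [0.0042, 0.0018, 0.0064]
310 [0.005, 0.0022, 0.0056]
320 [0.0059, 0.0026, 0.0045]
330 [0.0065, 0.0029, 0.0033]
340 [0.007, 0.003, 0.002]
```

```bash
cat > rec.py <<'E'
from h import *
import json
s=monitor.sense()
with open('log.jsonl','a') as f: f.write(json.dumps({k:np.array(v).tolist() for k,v in s.items()})+'\n')
E
python3 -m pendant '[[0,[0.0072,0.0031,0.0007],[0,0,0]],[0,[0.0071,0.0032,-0.0007],[0,0,0]]]'|grep -E 'tcp|for'; python3 rec.py
python3 -m pendant '[[0,[0.0070,0.0031,-0.002],[0,0,0]]]'|grep -E 'tcp|for'; python3 rec.py
python3 -c "
import json
for l in open('log.jsonl'): print(json.loads(l)['qd'])"
```

```text
tcp_pos: [582.7, -12.9, 172.7]
contact_force: [-1.5, -0.0, 6.0]
tcp_pos: [590.4, -9.5, 170.9]
contact_force: [0.3, 0.3, 4.1]
[3.2903705032054527, 7.50787948426325, -7.722096166910133, 0.15160975486791933, -0.3217488449338275, 3.1711078986134282]
[3.0448641371284744, 7.564032246273611, -6.599831316808613, 0.008254279845213233, -1.1729684183965403, 3.0729321187905962]
```

```bash
o(){ grep -E 'tcp|for'|tr '\n' ' '; echo; python3 rec.py; }
python3 -m pendant '[[0,[0.0065,0.0029,-0.0033],[0,0,0]]]'|o
python3 -m pendant '[[0,[0.0059,0.0026,-0.0045],[0,0,0]]]'|o
python3 -m pendant '[[0,[0.0050,0.0022,-0.0056],[0,0,0]]]'|o
python3 -m pendant '[[0,[0.0042,0.0018,-0.0064],[0,0,0]]]'|o
python3 - <<'E'
from h import *
e=shot('side','side3');d=shot('top','top3')
A=cv2.resize(d['img'][150:250,200:300,::-1],(400,400),interpolation=cv2.INTER_CUBIC);B=cv2.resize(e['img'][110:230,235:355,::-1],(400,400),interpolation=cv2.INTER_CUBIC)
cv2.imwrite('pics/crop3.png',np.hstack([A,B])); print(monitor.sense()['contact_force'])
E
```

```text
tcp_pos: [597.4, -6.4, 167.6] contact_force: [1.3, 1.2, 4.5] 
tcp_pos: [603.6, -3.6, 163.0] contact_force: [2.4, 0.6, 4.1] 
tcp_pos: [609.0, -1.3, 157.3] contact_force: [3.6, 1.0, 4.0] 
tcp_pos: [613.3, 0.6, 150.6] contact_force: [4.6, 2.0, 4.4] 
[8.97968076 3.10081647 0.07501048]
```

View pics/crop3.png

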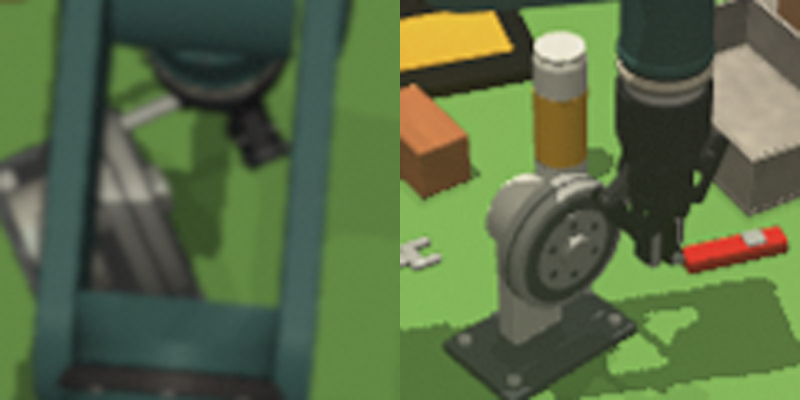

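The wheel follows the handle, now at about 60°. Next I'll keep turning and log every 10°.

```bash
o(){ grep -E 'tcp|for'|tr '\n' ' '; echo; python3 rec.py; }
python3 -m pendant '[[0,[0.003,0.0014,-0.0071],[0,0,0]]]'|o
python3 -m pendant '[[0,[0.0018,0.0008,-0.0076],[0,0,0]]]'|o
python3 -m pendant '[[0,[0.0007,0.0003,-0.0078],[0,0,0]]]'|o
python3 -m pendant '[[0,[-0.0007,-0.0003,-0.0078],[0,0,0]]]'|o
python3 -m pendant '[[0,[-0.0018,-0.0008,-0.0076],[0,0,0]]]'|o
python3 -m pendant '[[0,[-0.003,-0.0014,-0.0071],[0,0,0]]]'|o
python3 - <<'E'
from h import *
import json
L=[json.loads(l) for l in open('log.jsonl')]
P=np.array([l['tcp_pos'] for l in L]); ex=np.array([.915,.404]); x=(P[:,:2]-[574.3,-12.5])@ex; z=P[:,2]
A=np.c_[2*x,2*z,np.ones(len(x))]; c=np.linalg.lstsq(A,x*x+z*z,rcond=None)[0]; print('circle',c[:2],np.sqrt(c[2]+c[0]**2+c[1]**2))
out=(P[:,:2]-[574.3,-12.5])@np.array([.404,-.915]); print(out.round(1))
E
```

```text
tcp_pos: [616.3, 1.9, 143.5] contact_force: [5.3, 1.9, 2.7] 
tcp_pos: [618.3, 2.8, 135.3] contact_force: [5.5, 2.3, 2.8] 
tcp_pos: [618.8, 3.1, 127.1] contact_force: [6.2, 1.6, 1.8] 
tcp_pos: [617.9, 2.6, 119.0] contact_force: [5.4, 2.8, 0.8] 
tcp_pos: [615.7, 1.7, 111.1] contact_force: [4.8, 1.4, 1.1] 
tcp_pos: [612.3, 0.2, 103.9] contact_force: [3.7, 0.8, 2.5] 
circle [  2.02561704 128.14948099] 44.95296912737884
[3.7 3.8 3.7 3.7 3.7 3.8 3.8 3.8 3.7 3.8 3.7 3.7]
```

```bash
o(){ grep -E 'tcp|for'|tr '\n' ' '; echo; python3 rec.py; }
python3 -m pendant '[[0,[-0.0042,-0.0018,-0.0064],[0,0,0]]]'|o
python3 -m pendant '[[0,[-0.005,-0.0022,-0.0056],[0,0,0]]]'|o
python3 -m pendant '[[0,[-0.0059,-0.0026,-0.0045],[0,0,0]]]'|o
python3 -m pendant '[[0,[-0.0065,-0.0029,-0.0033],[0,0,0]]]'|o
python3 -m pendant '[[0,[-0.007,-0.003,-0.002],[0,0,0]]]'|o
python3 -m pendant '[[0,[-0.0071,-0.0032,-0.0007],[0,0,0]]]'|o
python3 -m pendant '[[0,[-0.0071,-0.0032,0.0007],[0,0,0]]]'|o
python3 -m pendant '[[0,[-0.007,-0.003,0.002],[0,0,0]]]'|o
python3 -m pendant '[[0,[-0.0065,-0.0029,0.0033],[0,0,0]]]'|o
python3 -m pendant '[[0,[-0.0059,-0.0026,0.0045],[0,0,0]]]'|o
python3 -m pendant '[[0,[-0.005,-0.0022,0.0056],[0,0,0]]]'|o
python3 -m pendant '[[0,[-0.0042,-0.0018,0.0064],[0,0,0]]]'|o
python3 -m pendant '[[0,[-0.003,-0.0014,0.0071],[0,0,0]]]'|o
python3 -m pendant '[[0,[-0.0018,-0.0008,0.0076],[0,0,0]]]'|o
```

```text
tcp_pos: [607.8, -1.8, 97.6] contact_force: [3.1, 0.5, 2.3] 
tcp_pos: [602.5, -4.2, 92.3] contact_force: [2.8, 0.8, 4.8] 
tcp_pos: [596.5, -6.7, 88.2] contact_force: [3.7, 0.1, 5.4] 
tcp_pos: [590.2, -9.6, 85.2] contact_force: [4.6, 1.8, 6.0] 
tcp_pos: [583.7, -12.4, 83.6] contact_force: [6.0, 1.9, 6.3] 
tcp_pos: [577.0, -15.4, 83.1] contact_force: [7.5, 3.0, 5.3] 
tcp_pos: [570.2, -18.4, 83.8] contact_force: [8.6, 3.1, 4.2] 
tcp_pos: [563.5, -21.3, 85.8] contact_force: [9.5, 3.6, 2.9] 
tcp_pos: [557.2, -24.1, 89.0] contact_force: [10.5, 3.1, 1.5] 
tcp_pos: [551.5, -26.6, 93.4] contact_force: [11.3, 3.8, 0.3] 
tcp_pos: [546.5, -28.8, 98.7] contact_force: [11.7, 3.9, -1.3] 
tcp_pos: [542.4, -30.6, 104.8] contact_force: [12.9, 4.4, -2.7] 
tcp_pos: [539.3, -32.0, 111.5] contact_force: [14.1, 3.3, -4.4] 
tcp_pos: [537.3, -32.9, 118.6] contact_force: [13.5, 3.9, -6.5]
```

```bash
o(){ grep -E 'tcp|for'|tr '\n' ' '; echo; python3 rec.py; }
python3 -m pendant '[[0,[-0.0007,-0.0003,0.0078],[0,0,0]]]'|o
python3 -m pendant '[[0,[0.0007,0.0003,0.0078],[0,0,0]]]'|o
python3 -m pendant '[[0,[0.0018,0.0008,0.0076],[0,0,0]]]'|o
python3 -m pendant '[[0,[0.003,0.0014,0.0071],[0,0,0]]]'|o
python3 -m pendant '[[0,[0.0042,0.0018,0.0064],[0,0,0]]]'|o
python3 -m pendant '[[0,[0.005,0.0022,0.0056],[0,0,0]]]'|o
python3 -m pendant '[[0,[0.0059,0.0026,0.0045],[0,0,0]]]'|o
python3 -m pendant '[[0,[0.0065,0.0029,0.0033],[0,0,0]]]'|o
python3 -m pendant '[[0,[0.007,0.003,0.002],[0,0,0]]]'|o
python3 -m pendant '[[0,[0.0071,0.0032,0.0007],[0,0,0]]]'|o
python3 -m pendant '[[0,[0.0071,0.0032,-0.0007],[0,0,0]]]'|o
python3 -m pendant '[[0,[0.007,0.003,-0.002],[0,0,0]]]'|o
python3 -m pendant '[[0,[0.0065,0.0029,-0.0033],[0,0,0]]]'|o
python3 -m pendant '[[0,[0.0059,0.0026,-0.0045],[0,0,0]]]'|o
cat > fit.py <<'E'
from h import *
import json,sys
L=[json.loads(l) for l in open('log.jsonl')]; n0=int(sys.argv[1]) if len(sys.argv)>1 else 0
P=np.array([l['tcp_pos'] for l in L]); F=np.array([l['contact_force'] for l in L]); ex=np.array([.915,.404]); x=(P[:,:2]-[574.3,-12.5])@ex; z=P[:,2]
A=np.c_[2*x,2*z,np.ones(len(x))]; c=np.linalg.lstsq(A,x*x+z*z,rcond=None)[0]; R=np.sqrt(c[2]+c[0]**2+c[1]**2); print('circle',c[:2],R)
th=np.unwrap(np.arctan2(x-c[0],z-c[1])); fx=F[:,:2]@ex; fz=F[:,2]
ft=fx*np.cos(th)-fz*np.sin(th); fr=fx*np.sin(th)+fz*np.cos(th)
tau=-ft*.045  # torque tool applies
print(np.c_[np.degrees(th),ft,fr].round(1).tolist())
def fit(idx,ex1=True):
    # tool torque = friction - slug torque; slug torque = -m*sin... : heavy at wheel angle th+phi from top -> gravity torque = m*sin(th+phi)
    B=np.c_[np.ones(len(th)),np.sin(th),np.cos(th)]
    if ex1: B=np.c_[B,fr*.045]   # friction-like term with radial load (angle error)
    B=B[idx]; k=np.linalg.lstsq(B,tau[idx],rcond=None)[0]; r=tau[idx]-B@k
    a,b=-k[1],-k[2]; print('fric',k[0].round(3),'m',np.hypot(a,b).round(3),'phi',np.degrees(np.arctan2(b,a)).round(1),'rest',k[3:].round(3),'rms',r.std().round(4))
    phi=np.degrees(np.arctan2(b,a)); print(' target th (heavy down):',(180-phi)%360)
for e in(0,1):
    fit(np.arange(len(th))>=n0,e); fit(np.arange(len(th))>=max(n0,len(th)-36),e)
E
python3 fit.py 1
```

```text
tcp_pos: [536.4, -33.2, 125.8] contact_force: [14.6, 2.3, -7.9] 
tcp_pos: [536.5, -33.2, 133.0] contact_force: [13.3, 2.5, -7.8] 
tcp_pos: [537.6, -32.7, 139.8] contact_force: [12.9, 0.6, -10.9] 
tcp_pos: [539.6, -31.8, 146.1] contact_force: [9.8, -1.5, -11.0] 
tcp_pos: [542.4, -30.5, 151.9] contact_force: [5.8, -2.9, -9.1] 
tcp_pos: [546.2, -28.8, 157.6] contact_force: [1.5, -5.2, -6.7] 
tcp_pos: [552.3, -26.2, 163.8] contact_force: [-1.2, -4.5, -3.7] 
tcp_pos: [559.5, -23.0, 168.6] contact_force: [-2.3, -3.2, -2.0] 
tcp_pos: [567.2, -19.7, 171.7] contact_force: [-3.0, -3.4, 1.5] 
tcp_pos: [575.7, -15.9, 173.1] contact_force: [-1.6, -2.5, 1.3] 
tcp_pos: [583.9, -12.3, 172.6] contact_force: [0.3, -2.3, 3.3] 
tcp_pos: [591.4, -9.0, 170.6] contact_force: [1.0, -1.4, 4.3] 
tcp_pos: [598.2, -6.0, 167.1] contact_force: [1.5, -1.8, 3.5] 
tcp_pos: [604.3, -3.3, 162.4] contact_force: [3.5, -1.3, 4.1] 
circle [  1.90882517 128.14354656] 45.0438078432919
[[7.1, -2.1, 5.8], [18.1, -0.9, 4.0], [28.8, -0.7, 4.8], [39.3, -0.7, 4.7], [49.7, -0.7, 5.4], [60.2, -1.3, 6.6], [70.1, -0.6, 6.2], [80.9, -
[... 344 characters left out ...]
48.3, -9.4, -11.6], [257.8, -9.3, -12.2], [267.1, -8.6, -13.8], [276.1, -6.3, -14.0], [284.9, -7.4, -14.5], [293.5, -6.7, -12.0], [301.7, -5.6, -8.3], [310.7, -5.5, -3.8], [322.3, -4.5, -1.1], [334.0, -3.9, -0.3], [345.4, -3.6, 2.5], [357.4, -2.4, 1.4], [368.8, -1.1, 3.1], [379.6, -1.1, 4.1], [390.1, -1.2, 3.4], [400.5, -0.6, 4.8]]
fric 0.219 m 0.19 phi 41.0 rest [] rms 0.0179
 target th (heavy down): 139.0067007988901
fric 0.22 m 0.189 phi 40.8 rest [] rms 0.0183
 target th (heavy down): 139.20747887161474
fric 0.222 m 0.201 phi 40.0 rest [0.029] rms 0.0177
 target th (heavy down): 140.00816150079956
fric 0.223 m 0.2 phi 39.8 rest [0.03] rms 0.0181
 target th (heavy down): 140.2435952367006
```

The fit is clean: friction 0.22 N m, slug 0.19 to 0.20 N m, and the heavy side is straight down at a handle angle of about 139.5°. The logged turn covers 393°. I'll carry on in the same direction to there.

```bash
o(){ grep -E 'tcp|for'|tr '\n' ' '; echo; python3 rec.py; }
python3 -m pendant '[[0,[0.005,0.0022,-0.0056],[0,0,0]]]'|o
python3 -m pendant '[[0,[0.0042,0.0018,-0.0064],[0,0,0]]]'|o
python3 -m pendant '[[0,[0.003,0.0014,-0.0071],[0,0,0]]]'|o
python3 -m pendant '[[0,[0.0018,0.0008,-0.0076],[0,0,0]]]'|o
python3 -m pendant '[[0,[0.0007,0.0003,-0.0078],[0,0,0]]]'|o
python3 -m pendant '[[0,[-0.0007,-0.0003,-0.0078],[0,0,0]]]'|o
python3 -m pendant '[[0,[-0.0018,-0.0008,-0.0076],[0,0,0]]]'|o
python3 -m pendant '[[0,[-0.003,-0.0014,-0.0071],[0,0,0]]]'|o
python3 -m pendant '[[0,[-0.0042,-0.0018,-0.0064],[0,0,0]]]'|o
python3 fit.py 1
cp log.jsonl logbak.jsonl
python3 -m pendant '[[0,[-0.0025,-0.0011,-0.0028],[0,0,0]],[0,[0,0,0],[0,0,0]],[0,[0,0,0],[0,0,0]]]'
python3 - <<'E'
from h import *
s=monitor.sense();p=s['tcp_pos'];x=(p[:2]-[574.3,-12.5])@np.array([.915,.404])-1.91;print('th',np.degrees(np.arctan2(x,p[2]-128.14)))
E
```

```text
tcp_pos: [609.4, -1.1, 156.7] contact_force: [3.4, -1.5, 5.1] 
tcp_pos: [613.6, 0.8, 150.1] contact_force: [6.1, 0.1, 2.8] 
tcp_pos: [616.6, 2.1, 142.7] contact_force: [5.8, -0.2, 3.1] 
tcp_pos: [618.4, 2.9, 134.8] contact_force: [5.9, -0.6, 2.3] 
tcp_pos: [618.8, 3.1, 126.6] contact_force: [5.5, -1.9, 1.6] 
tcp_pos: [617.8, 2.7, 118.6] contact_force: [4.3, -0.9, 2.7] 
tcp_pos: [615.6, 1.7, 110.8] contact_force: [4.8, -2.0, 2.3] 
tcp_pos: [612.2, 0.2, 103.7] contact_force: [3.5, -1.2, 2.5] 
tcp_pos: [607.8, -1.7, 97.5] contact_force: [2.9, -1.4, 3.2] 
circle [  1.92064328 128.14090796] 45.049958699335235
[[7.1, -2.1, 5.8], [18.1, -0.9, 4.0], [28.8, -0.7, 4.8], [39.3, -0.7, 4.7], [49.7, -0.7, 5.4], [60.1, -1.3, 6.6], [70.1, -0.6, 6.2], [80.9, -1.8, 6.4], [91.3, -1.9, 6.3], [101.7, -2.1, 5.8], [112.2, -2.9, 4.2], [122.6, -4.1, 1.8], [132.8, -3.7, 0.7], [142.8, -5.2, -2.1], [152.6, -5.5, -3.2], [162.2, -6.5, -4.3], [171.5, -7.1, -5.3], [180.8, -8.0, -5.4], [190.3, -8.2, -5.8], [199.9, -8.6, -6.2], [209.6, -8.6, -6.7], [219.4, -8.9, -7.8], [229.1, -9.0, -8.5], [238.7, -9.4, -10.2], [248.
[... 372 characters left out ...]
31.2, -1.3, 5.9], [441.5, -1.5, 5.4], [451.9, -1.7, 4.2], [462.3, -3.4, 2.9], [472.6, -3.5, 2.4], [482.9, -3.5, 0.9], [492.8, -3.7, -0.7]]
fric 0.221 m 0.187 phi 41.1 rest [] rms 0.0225
 target th (heavy down): 138.86910291371385
fric 0.222 m 0.186 phi 41.3 rest [] rms 0.024
 target th (heavy down): 138.7048413676573
fric 0.222 m 0.191 phi 40.8 rest [0.011] rms 0.0225
 target th (heavy down): 139.2292092696015
fric 0.224 m 0.191 phi 40.8 rest [0.015] rms 0.0239
 target th (heavy down): 139.17504479538806
time: 10.28
tcp_pos: [604.8, -3.1, 94.4]
tool_rot: [[-0.406, 0.914, -0.0], [0.914, 0.406, -0.0], [-0.0, -0.0, -1.0]]
contact_force: [4.7, -1.4, 0.4]
gripper_width: 16.4
th 138.58771818908627
```

```bash
python3 -m pendant '[[0,[0,0,0],[0,0,0]],[0,[0,0,0],[0,0,0]],[0,[0,0,0],[0,0,0]],[0,[0,0,0],[0,0,0]],[0,[0,0,0],[0,0,0]],[0,[0,0,0],[0,0,0]],[0,[0,0,0],[0,0,0]],[0,[0,0,0],[0,0,0]]]'
python3 - <<'E'
from h import *
s=monitor.sense();p=s['tcp_pos'];x=(p[:2]-[574.3,-12.5])@np.array([.915,.404])-1.91;print('th',np.degrees(np.arctan2(x,p[2]-128.14)),np.abs(s['qd']).max())
e=shot('side','side4');d=shot('top','top4')
cv2.imwrite('pics/crop4.png',np.hstack([cv2.resize(d['img'][140:260,180:300,::-1],(400,400),interpolation=cv2.INTER_CUBIC),cv2.resize(e['img'][120:240,235:355,::-1],(400,400),interpolation=cv2.INTER_CUBIC)]))
E
```

```text
time: 11.28
tcp_pos: [604.7, -3.1, 94.4]
tool_rot: [[-0.406, 0.914, -0.0], [0.914, 0.406, -0.0], [-0.0, -0.0, -1.0]]
contact_force: [5.2, -2.0, -0.4]
gripper_width: 16.3
th 138.61685287165741 0.0938649381002972
```

View pics/crop4.png

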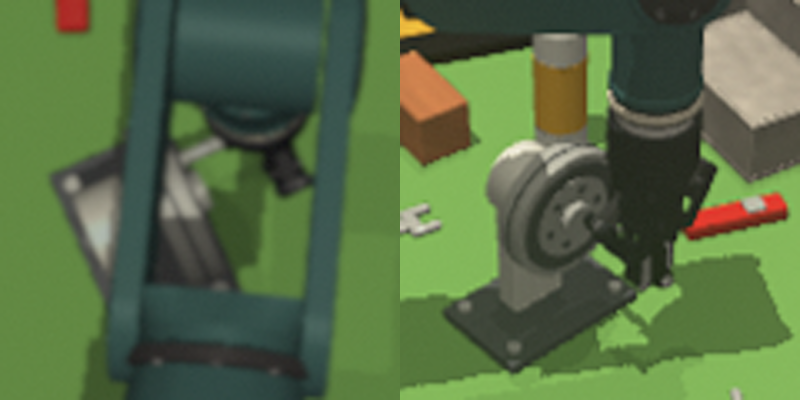

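The handle is at the lower right, still between the fingers (tips at about (655,275) in the right crop), and the wheel is still. The other things around it are untouched, so I'll hand in.

```bash
python3 -c "
from bench import hand_in
print(hand_in())"
```

```text
the job is handed in; nothing more can be done
None
```

The wheel's heavy side is straight down to within a few degrees, so the light side is on top to mark. The arm still grips the handle and holds the wheel still.

- **Turn:** I gripped the crank handle from above and turned the wheel about 500° in one direction, about 1.4 turns. I read the force about every 10°.
- **Where it is heavy:** The fit gave friction of 0.22 N m and a slug pull of 0.19 to 0.20 N m. The heavy side is down when the handle stands 139° from the top; different versions of the fit ranged from 138.7° to 140.2°.
- **Last checks:** The handle settled at 138.6° and did not move over the last second. The opening was 16.3 mm, the force on the tool about 5.5 N, and the robot's clock at about 11.4 s. The last picture shows the handle still between the fingers and the things near the stand where they were.
- **What did not fit perfectly:** The torque readings scatter about 0.02 N m around the fitted curve, and sideways load on the handle reached about 14 N on the far side of the circle. I did not turn the wheel the other way as a cross-check.

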